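# Cover the paste pot, then press the round bar into the V-block

## Robot

A 6-joint arm with a two-finger parallel gripper is mounted at the origin on the work surface. World frame = base frame: x ahead of the robot, y to its left, z up, the work surface at z = 0. Lengths are in mm, angles in degrees, forces in N, time in s.
With the tool pointing down it reaches from about 350 to 850 mm from the base axis. Payload 8.1 kg.
Tool frame: the origin (TCP) lies midway between the tips of the shut fingers; the grasp point (between the pads) lies 19 mm behind it; z points along the fingers, y is the line along which they close (so a half turn about z gives the same grasp; the last joint's range is limited). The gripper opens to 85 mm and grips with 20 to 120 N. Pads are 22 mm wide; open, the fingers measure 114 mm over their backs; the gripper's body (76 mm by 85 mm) begins 54 mm behind the grasp point. The pads swing forward as they close: fully open they stand 13 mm farther back than shut.
Start: joints at [-4.893, 7.471, 85.268, -0, 87.261, -4.893], TCP at [600.004, 0.022, 231.292] pointing down, gripper open.
Joint ranges: [-169.43, 169.43], [-51.17, 129.36], [1.28, 143.12], [-76.62, 256.62], [0, 156.53], [-152.29, 152.29]. Speed limits (degrees/s): [136.94, 136.94, 159.86, 180, 180, 180].

## Interface

Orientations are given as [roll, pitch, yaw] about the fixed x, y, z axes, in that order (R = Rz(yaw) Ry(pitch) Rx(roll)).
In Python, from bench import r, optics, workorder gives the robot as it stands.
- The arm moves only by the tool send_path, called after "Request:" as name(argument=value, ...) on one line, values as JSON. Schema: {"type":"object","properties":{"rows":{"type":"array","items":{"type":"number"},"minItems":7,"maxItems":56},"force":{"type":"number"},"only":{"type":"string"},"quiet":{"type":"boolean"},"lines":{"type":"string"}},"required":["rows"],"additionalProperties":false}. rows is one flat list of numbers that holds 1 to 8 rows one after another, with no inner brackets; each row has 7 numbers: a rotation vector rx, ry, rz in units of 10 degrees, then dx, dy, dz in m, then the finger opening in mm; each row is the pose to reach, as a shift and turn from the pose commanded when the call began, along the tool's axes at that moment; what a row does not reach only later rows make up. A row lasts 1/8 s, in which the tool goes at most 62.5 mm and 10.7 degrees, less where a joint would pass 70% of its speed; a pose out of reach is approached as far as the arm can. The fingers move at their own pace and stop on an object; force is the grip in N (left out, the last holds). Time passes only in rows, so rows that do not move let the fingers close. The tool returns the time, the measured TCP pose, the force, the opening and the grip force at its end. only (a regular expression) keeps the lines of the reply that match it, lines (a string "A,B") keeps lines A to B, and quiet returns only ok. Input that does not fit is refused with a message, and nothing moves.
- r.sense(): the state, without advancing time (a new reading comes with each control period).
- optics.snapshot(name): name is "scene" or "side" or "wrist"; returns a dict with "pixels" (384x512x3 uint8, blue, green, red), "fx", "fy", "cx", "cy" (pixels), "pose" (4x4, takes a point from camera to world coordinates). Camera axes: x right, y up, looking along -z (the intrinsics and any distortion apply to the point x, -y, -z); pixel columns grow to the right and rows downward; lengths in mm; the calibration is good to about 2 mm. A picture is of the moment at which its call begins. There is no depth.
- workorder.hand_in(): hands the job in; it is judged then, once.
The state is a dict: "time": time; "joint_pos": joint angles; "qd": joint speeds; "joint_efforts": joint torques, N m; "tool_pos": TCP position; "tcp_rot": TCP orientation; "ft_force": force on the tool from outside, world axes, zero at the start; "wrist_torque": the same for the moment, N m; "finger_gap": finger opening in mm; "grip_force": force on a finger pad.
Only numpy, scipy, OpenCV 4.12 (cv2) and the standard library are available. Lean on these libraries where they do the work, as an engineer would, in place of code of your own. Each camera call takes 0.05 s, during which the arm holds its last target. There are 200 camera calls.

## Task

The round bar is about to be filed in the V-block, so first cover the open paste pot with its loose lid, fully seated and level, and let go of the lid. Then lift the bar out of its wooden rest, lay it lengthwise and centred in the V-block's groove, and press it down onto both sloping faces with a push of about 20 N. The program finishes while still gripping the bar and pressing it; leave the hammer, the oil can and the whetstone alone.

Things in the scene. Friction and masses are not known exactly. Their poses are not given: they have to be found in the camera images.
- pot: (sizes in mm) open round steel pot, loose, 0.5 kg, outer diameter 70, height 45, wall 4 (mouth 62 wide); origin at the centre of its underside, z up
- pot_rim (a point): (sizes in mm) centre of the pot's mouth, level with the rim, 45 above the pot's underside
- lid: (sizes in mm) loose aluminium lid, 60 g, right way up on the bench: flange 76 in diameter, 4 thick; under it a plug 55 in diameter, 6 deep, that drops into the pot's mouth; on top an upright black knob 20 in diameter, 24 tall. Origin under the plug's centre: flange underside at z = 6, knob from z = 10 to 34. Seated, the flange rests on the rim and the origin is 6 below the rim
- bar: (sizes in mm) plain aluminium round bar, loose, about 0.28 kg, diameter 32, length 130; its x axis runs along the bar; origin on the cylinder's surface at mid length (the underside at the start)
- bar_center (a point): centre of the bar, on its axis at mid length
- rest: (sizes in mm) fixed wooden rest, 120 x 64, that carries the bar along its x axis at the start: cross pieces at x = -58 to -32 and 32 to 58 with tops at z = 24 carry the bar (its axis at z = 40) between low rails (tops z = 30). The gap between the cross pieces, 64 long, is free for the fingers down to z = 10. Origin under its centre, z up
- vblock: (sizes in mm) fixed steel V-block, 112 x 70: saddles 60 wide at x = -56 to -28 and 28 to 56, tops z = 48; a 90 degree groove along x runs through both, 41 wide at the top, bottom z = 27. The gap between them, 56 long, is free for the fingers down to z = 12. Seated bar: axis parallel to x at y = 0, z = 50, middle at x = 0. Origin under its centre, z up
- flank_left: the sloping groove faces on the V-block's +y side (both saddles), rigidly part of it; same origin and axes as the V-block
- flank_right: the sloping groove faces on the V-block's -y side (both saddles), rigidly part of it; same origin and axes as the V-block
- hammer: bystander: hammer lying on the bench beyond the work
- oil_can: (sizes in mm) bystander: closed steel can 56 in diameter, 85 tall, standing on the bench; origin under its centre
- whetstone: (sizes in mm) bystander: grey stone block 50 x 150 x 25 lying on the bench; origin under its centre
Not all that is in view belongs to the job. Leave any blue or pink look-alike of the lid alone.

How it is judged:
By the outcome, as a careful person would: the job done as asked, in the order asked, and still so for the second after the job is handed in, while the arm keeps its last pose, push and grip.
It also fails if it takes over 58 s, if anything falls off the work surface, if the arm or the gripper's body presses on something with over 40 N, if the wrist force passes 120 N, or if a joint passes its speed limit or range.

## Working session

There is one attempt and no reset: what is moved stays moved. The work goes in short steps, Python scripts to look and compute and a tool call to move; the robot and the scene stay as the last step left them, time stands still between calls to the robot, and variables do not carry over. Pictures are saved under pics/ and viewed, at most 10 in all, crops included, and the job is handed in when it is done.

```bash
mkdir -p pics; ls; cat > h.py <<'E'
import numpy as np, cv2
from bench import r, optics, workorder
def snap(n,f=None):
    s=optics.snapshot(n)
    if f: cv2.imwrite('pics/'+f,s['pixels'])
    return s
E
python3 - <<'E'
from h import *
import pickle
S={}
for n in ['scene','side','wrist']:
    s=snap(n); S[n]=s
    print(n,{k:np.round(v,3).tolist() for k,v in s.items() if k!='pixels'})
pickle.dump(S,open('s0.pkl','wb'))
a=cv2.resize(S['scene']['pixels'],(800,600)); cv2.imwrite('pics/scene0.png',a)
cv2.imwrite('pics/side0.png',cv2.resize(S['side']['pixels'],(800,600)))
print(r.sense())
E
```

```text
pics
scene {'fx': 437.818, 'fy': 437.818, 'cx': 250.726, 'cy': 196.404, 'pose': [[-0.088, -0.839, 0.536, 1061.15], [0.996, -0.078, 0.042, 32.031], [0.007, 0.538, 0.843, 854.668], [0.0, 0.0, 0.0, 1.0]]}
side {'fx': 441.652, 'fy': 441.652, 'cx': 251.628, 'cy': 198.457, 'pose': [[-0.999, 0.03, -0.039, 535.136], [-0.049, -0.575, 0.817, 878.081], [0.002, 0.818, 0.576, 695.342], [0.0, 0.0, 0.0, 1.0]]}
wrist {'fx': 301.048, 'fy': 301.048, 'cx': 256.713, 'cy': 187.426, 'pose': [[1.0, 0.001, 0.001, 600.465], [-0.002, 0.965, 0.262, 66.656], [-0.001, -0.262, 0.965, 373.425], [0.0, 0.0, 0.0, 1.0]]}
{'time': 0.15, 'joint_pos': array([-4.89321283e+00,  7.50667027e+00,  8.53145731e+01, -4.85944127e-04,
        8.72592570e+01, -4.89356612e+00]), 'qd': array([-0.09411068, -0.07378838, -0.19330641, -0.00352598, -0.01256635,
       -0.01501219]), 'joint_efforts': array([ 1.01583330e-03, -5.70061326e+01, -5.01160097e+01, -1.39109225e-04,
        9.69119486e-03, -7.10949371e-05]), 'tool_pos': array([5.99594318e+02, 5.23664441e-02, 2.30473311e+02]), 'tcp_rot': array([-1.79919752e+02, -6.38350047e-03,  9.00003724e+01]), 'ft_force': array([ 0.33944701, -0.15524909, -0.111969  ]), 'wrist_torque': array([ 0.03526287,  0.02436636, -0.02893496]), 'grip_force': 0.0, 'finger_gap': 85.47347808818719}
```

View pics/scene0.png

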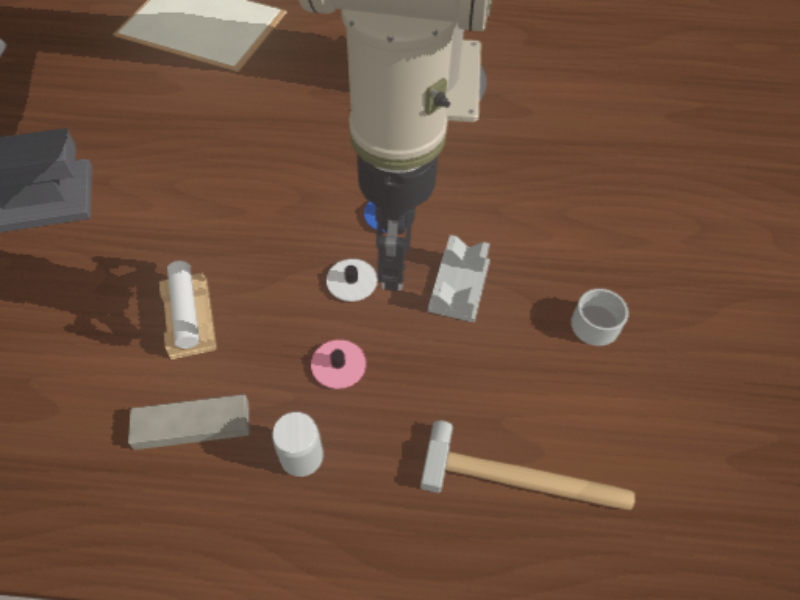

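View pics/side0.png

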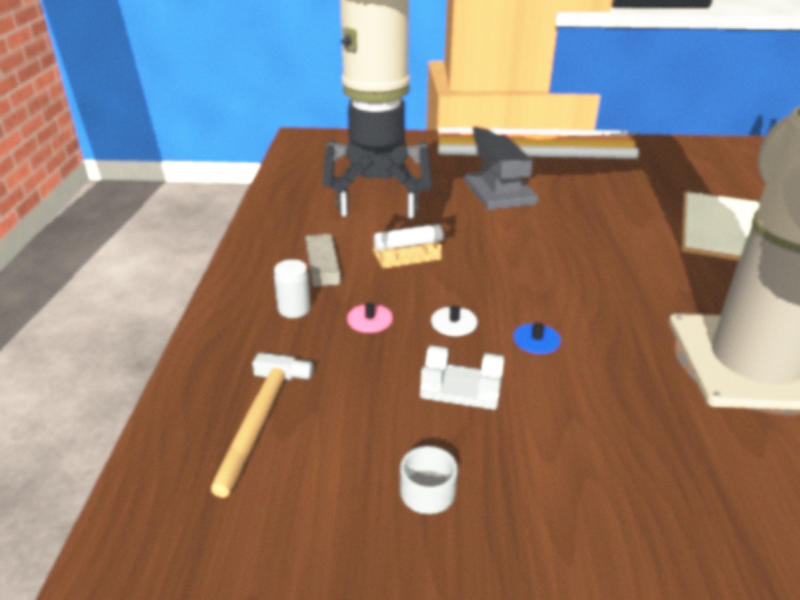

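Scene picture (800×600 scale): there are three lid-like discs. The blue one is at (375,215), the pink one at (338,364) and the bare-metal one at (351,280). The metal one is also at (454,320) in the side view. It fits "aluminium lid", and the coloured ones are the look-alikes. The pot is at (600,316), the V-block at (460,278) and the bar on its rest at (185,310). I'll confirm with enlarged crops.

```bash
python3 - <<'E'
import pickle,cv2,numpy as np
S=pickle.load(open('s0.pkl','rb'))
def c(n,x,y,w,h,k): return cv2.resize(S[n]['pixels'][y:y+h,x:x+w],(w*k,h*k),interpolation=cv2.INTER_CUBIC)
# scene crops and side crops, 5x: 80x60 px ->400x300
m=np.vstack([np.hstack([c('scene',200,155,66,50,4),c('scene',270,147,66,50,4),c('scene',95,160,66,70,4)[:200*1+80][:280]]) if 0 else np.hstack([c('scene',200,150,66,72,4),c('scene',268,148,66,72,4),c('scene',95,163,66,72,4)]),
 np.hstack([c('side',258,180,66,72,4),c('side',262,214,66,72,4),c('side',231,134,66,72,4)])])
cv2.imwrite('pics/crop1.png',m); print(m.shape)
E
```

```text
(576, 792, 3)
```

View pics/crop1.png

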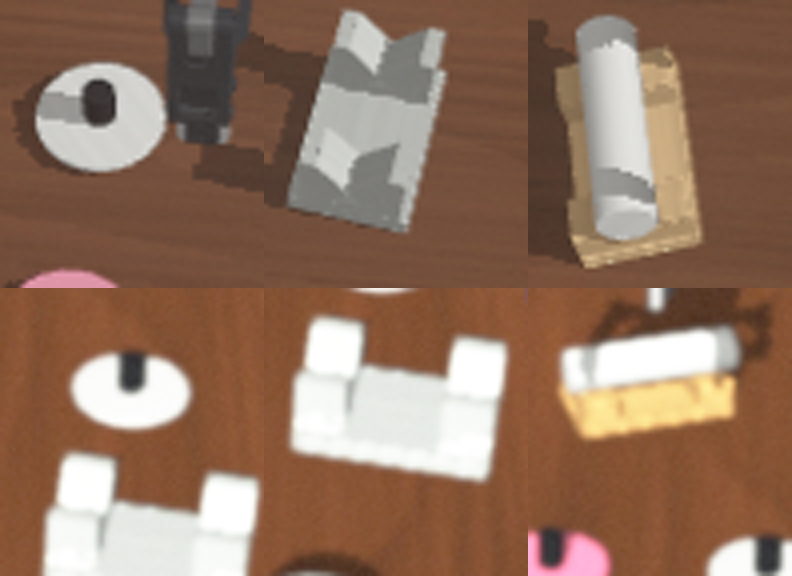

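The crop shows the lid as bare aluminium with a black knob, flange centre at about scene px (225,179). The coloured discs stay out of it. Next I'll triangulate from both views.

```bash
cat >> h.py <<'E'
def ray(s,p):
    d=np.array([(p[0]-s['cx'])/s['fx'],-(p[1]-s['cy'])/s['fy'],-1.]); P=np.array(s['pose'])
    d=P[:3,:3]@d; return P[:3,3],d/np.linalg.norm(d)
def tri(*sp):
    A=np.zeros((3,3));b=np.zeros(3);R=[ray(s,p) for s,p in sp]
    for o,d in R:
        M=np.eye(3)-np.outer(d,d);A+=M;b+=M@o
    X=np.linalg.solve(A,b)
    return X.round(1),[round(float(np.linalg.norm((np.eye(3)-np.outer(d,d))@(X-o))),1) for o,d in R]
def onz(s,p,z):
    o,d=ray(s,p);return (o+d*(z-o[2])/d[2]).round(1)
def proj(s,X):
    P=np.array(s['pose']);c=P[:3,:3].T@(np.array(X,float)-P[:3,3])
    return np.array([s['cx']+s['fx']*c[0]/-c[2],s['cy']-s['fy']*c[1]/-c[2]])
def hullell(s,x,y,w,h,thr=130,sat=60):
    im=s['pixels'][y:y+h,x:x+w];hsv=cv2.cvtColor(im,cv2.COLOR_BGR2HSV)
    m=((hsv[...,1]<sat)&(hsv[...,2]>thr)).astype(np.uint8)
    n,l,st,_=cv2.connectedComponentsWithStats(m);k=1+st[1:,4].argmax()
    c=cv2.findContours((l==k).astype(np.uint8),0,cv2.CHAIN_APPROX_NONE)[0][0]
    e=cv2.fitEllipse(cv2.convexHull(c));return np.array(e[0])+[x,y],e[1:]
E
python3 - <<'E'
from h import *
import pickle
S=pickle.load(open('s0.pkl','rb'));a,b=S['scene'],S['side']
f=lambda x,y,ox,oy:((x+.5)/4-.5+ox,(y+.5)/4-.5+oy)
ea,eb=hullell(a,205,160,37,38),hullell(b,270,188,40,32); print(ea,eb,'lid flange',tri((a,ea[0]),(b,eb[0])))
print('knobtop',tri((a,f(98,92,200,150)),(b,f(132,73,258,180))))
# pot rim from 800x600 view
print('pot',tri((a,(600/1.5625,312/1.5625)),(b,(428.5/1.5625,472/1.5625))))
# bar end tops: scene far end (607,17), near end; side left end = near-camera x large
B1=tri((a,f(607-528,36,95,163)),(b,f(737-528,352-288,231,134)))
B2=tri((a,f(627-528,222,95,163)),(b,f(571-528,370-288,231,134)))
print('bar ends',B1,B2)
for z in (0,48): print('vb',z,[onz(a,f(u-264,v,268,148),z) for u,v in((288,207),(408,231),(346,10),(445,32))])
print('rest',onz(a,f(585-528,267,95,163),0),onz(a,f(700-528,243,95,163),0))
E
```

```text
(array([224.97324753, 178.73984528]), ((27.384601593017578, 32.42179489135742), 89.45870208740234)) (array([290.35225868, 205.24726486]), ((19.159093856811523, 29.981294631958008), 93.88007354736328)) lid flange (array([477.2, -74.9,   5.4]), [0.0, 0.0])
knobtop (array([477.2, -75.7,  29.2]), [0.5, 0.5])
pot (array([518.6, 287. ,  32.3]), [0.4, 0.4])
bar ends (array([ 497. , -329. ,   31.4]), [1.7, 1.7]) (array([ 621.9, -283.7,   38.2]), [0.7, 0.7])
vb 0 [array([520.6,  43.1,   0. ]), array([530.4, 112.4,   0. ]), array([372.9,  70.3,   0. ]), array([384.4, 131.8,   0. ])]
vb 48 [array([550.9,  42.5,  48. ]), array([560.2, 107.9,  48. ]), array([411.5,  68.1,  48. ]), array([422.4, 126.2,  48. ])]
rest [ 632.2 -313.9    0. ] [ 611.5 -254.4    0. ]
```

Lid about (477,-75), pot about (519,287), V-block about (475,90), bar about (560,-306). All are within reach. I'll move over the lid and look with the wrist camera.

The rows are not in the units I measure in: shifts go in m and turns go in units of 10 degrees. I convert before sending: -123 mm is -0.123, -40 mm is -0.04.

Request:
send_path(rows=[0,0,0,-0.02,-0.05,0,85,0,0,0,-0.03,-0.1,0,85,0,0,0,-0.04,-0.123,0,85,0,0,0,-0.04,-0.123,0,85,0,0,0,-0.04,-0.123,0,85])

```text
time: 0.78
tool_pos: [477.5, -39.9, 231.4]
tcp_rot: [180.0, -0.0, 90.0]
ft_force: [0.2, -0.2, 0.1]
finger_gap: 85.1
grip_force: 0.0
```

```bash
python3 - <<'E'
from h import *
import pickle
S=pickle.load(open('s0.pkl','rb'));S['w1']=snap('wrist');pickle.dump(S,open('s0.pkl','wb'))
print(r.sense()['tool_pos'])
w=np.hstack([cv2.resize(S[k]['pixels'],(400,300)) for k in('wrist','w1')])
cv2.imwrite('pics/w1.png',cv2.resize(S['w1']['pixels'],(800,600),interpolation=cv2.INTER_CUBIC))
E
```

```text
[477.6344762  -39.78553585 231.36915284]
```

View pics/w1.png

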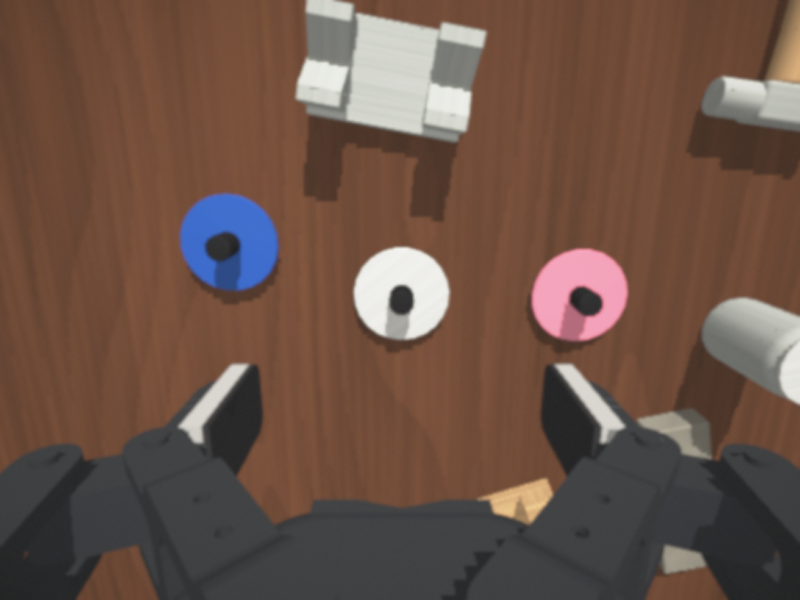

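Wrist view: aluminium lid at (401,294), knob top at about (401,300), V-block at (390,70) with its groove about 9° off horizontal. Blue and pink discs sit to either side, about 100 mm away. I'll refine the lid and V-block from the two wrist views.

```bash
python3 - <<'E'
from h import *
import pickle
S=pickle.load(open('s0.pkl','rb'));w0,w1,a=S['wrist'],S['w1'],S['scene']
e1=hullell(w1,215,150,80,75,120)
print(e1, 'w1@10',onz(w1,e1[0],10))
p=proj(w0,(477,-75,10));print('exp w0',p)
x,y=(p-40).astype(int)
e0=hullell(w0,max(x,0),y,80,80,120);print(e0,tri((w0,e0[0]),(w1,e1[0])))
ea=hullell(a,205,160,37,38);print(tri((a,ea[0]),(w1,e1[0])))
for k,s in(('w1',w1),('w0',w0)):
    g=cv2.cvtColor(s['pixels'],cv2.COLOR_BGR2GRAY);
p=proj(w0,(475,90,30));print(p)
c=lambda s,x,y,w,h:cv2.resize(s['pixels'][y:y+h,x:x+w],(w*4,h*4),interpolation=cv2.INTER_CUBIC)
x,y=(p-[70,50]).astype(int);x=max(x,0);print('crop0',x,y)
i0=c(w0,x,y,140,100)[:300];i1=c(w1,180,0,140,96)[:300]
m=np.zeros((600,560,3),np.uint8);m[:300]=i0;m[300:]=0;
i1=c(w1,180,0,140,100)
m=np.vstack([c(w0,x,y+10,140,75),c(w1,180,0,140,75)]);m=cv2.resize(m,None,fx=1,fy=1)
cv2.imwrite('pics/vb.png',m)
E
```

```text
(array([256.47844696, 187.40512848]), ((59.912349700927734, 61.87202453613281), 91.59425354003906)) w1@10 [478.2 -72.3  10. ]
exp w0 [161.39392735 219.68808744]
(array([155.58342361, 224.80179214]), ((61.202674865722656, 81.63117980957031), 46.231327056884766)) (array([479.2, -66.8,  40.4]), [2.8, 2.8])
(array([478. , -74.1,   6.3]), [0.7, 0.7])
[140.94061432  83.46150454]
crop0 70 33
```

View pics/vb.png

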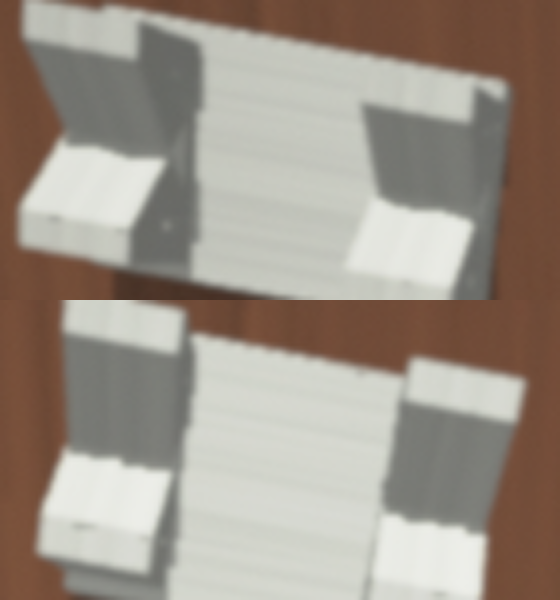

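```bash
cat > vbfit.py <<'E'
from h import *
import pickle
from scipy.optimize import least_squares
S=pickle.load(open('s0.pkl','rb'))
A,B,C=20.5,0,-20.5
T={'wrist':((70,43),[(-56,A,25,38),(-28,A,138,58),(-56,B,65,142),(-28,B,165,158),(-56,C,20,208),(-28,C,133,230),(28,A,362,104),(56,A,474,122),(28,B,378,200),(56,B,475,220),(28,C,345,270),(56,C,452,288)]),
'w1':((180,0),[(-56,A,66,30),(-28,A,180,53),(-56,B,65,152),(-28,B,172,170),(-56,C,43,213),(-28,C,155,232),(28,A,406,102),(56,A,517,122),(28,B,386,215),(56,B,485,234),(28,C,375,275),(56,C,485,294),(-56,-30,38,255),(28,30,411,58),(56,30,525,81)])}
def res(q,ks):
    t=np.radians(q[3]);o=[]
    for k in ks:
        (ox,oy),L=T[k]
        for x,y,u,v in L:
            z=27. if y==0 else 48.
            X=(q[0]+np.cos(t)*x-np.sin(t)*y,q[1]+np.sin(t)*x+np.cos(t)*y,q[2]+z)
            o+=list(proj(S[k],X)-[(u+.5)/4-.5+ox,(v+.5)/4-.5+oy])
    return np.array(o)
for ks in(['wrist','w1'],['wrist'],['w1']):
    s=least_squares(res,[475,90,0,-10],args=(ks,),loss='soft_l1');print(ks,s.x.round(2),np.sqrt((res(s.x,ks)**2).mean()).round(2),abs(res(s.x,ks)).max().round(2))
E
python3 vbfit.py
```

```text
['wrist', 'w1'] [471.28  87.53   1.37 -10.34] 0.9 2.28
['wrist'] [471.39  87.47   1.57 -10.51] 0.92 1.98
['w1'] [471.26  87.55   1.4  -10.25] 0.87 2.35
```

V-block fit: (471.3, 87.5), yaw -10.3°, height consistent with the bench. Lid at (478,-73). Descending to the knob with TCP z at 13.

In the tool's units: 218 mm is 0.218, -33 mm is -0.033.

Request:
send_path(rows=[0,0,0,-0.033,0.0005,0.05,55,0,0,0,-0.033,0.0005,0.105,55,0,0,0,-0.033,0.0005,0.155,55,0,0,0,-0.033,0.0005,0.19,55,0,0,0,-0.033,0.0005,0.208,55,0,0,0,-0.033,0.0005,0.217,55,0,0,0,-0.033,0.0005,0.218,55,0,0,0,-0.033,0.0005,0.218,55], force=40)

```text
time: 1.82
tool_pos: [478.4, -73.1, 14.2]
tcp_rot: [179.9, 0.0, 90.0]
ft_force: [0.5, 0.0, 0.7]
finger_gap: 55.0
grip_force: 0.0
```

Request:
send_path(rows=[0,0,0,0,0,0,10,0,0,0,0,0,0,10,0,0,0,0,0,0,10,0,0,0,0,0,0,10,0,0,0,0,0,0,10,0,0,0,0,0,0,10])

```text
time: 2.58
tool_pos: [478.2, -73.1, 14.1]
tcp_rot: [179.9, 0.0, 90.0]
ft_force: [-1.5, 0.3, 6.4]
finger_gap: 18.6
grip_force: 39.3
```

In the tool's units: -150 mm is -0.15, 150 mm is 0.15.

Request:
send_path(rows=[0,0,0,0,0,-0.02,10,0,0,0,0,0,-0.06,10,0,0,0,0.015,0.005,-0.11,10,0,0,0,0.06,0.015,-0.15,10,0,0,0,0.105,0.03,-0.17,10,0,0,0,0.15,0.041,-0.17,10,0,0,0,0.18,0.041,-0.17,10,0,0,0,0.19,0.041,-0.17,10], force=60)

```text
time: 3.58
tool_pos: [518.1, 118.6, 183.0]
tcp_rot: [-180.0, -0.0, 90.1]
ft_force: [0.4, -0.1, -0.2]
finger_gap: 17.6
grip_force: 58.7
```

Request:
send_path(rows=[0,0,0,0.015,0,0,10,0,0,0,0.015,0,0,10,0,0,0,0.015,0,0,10])

```text
time: 3.95
tool_pos: [518.5, 131.3, 183.2]
tcp_rot: [-180.0, 0.0, 90.0]
ft_force: [0.6, -0.5, -0.9]
finger_gap: 17.9
grip_force: 58.7
```

```bash
python3 - <<'E'
from h import *
import pickle
S=pickle.load(open('s0.pkl','rb'));S['w2']=snap('wrist');pickle.dump(S,open('s0.pkl','wb'))
print(r.sense()['tool_pos'],proj(S['w2'],(518,287,45)))
cv2.imwrite('pics/w2.png',S['w2']['pixels'])
E
```

```text
[518.56215218 131.23526692 183.25542394] [254.67612395  -6.53500564]
```

View pics/w2.png

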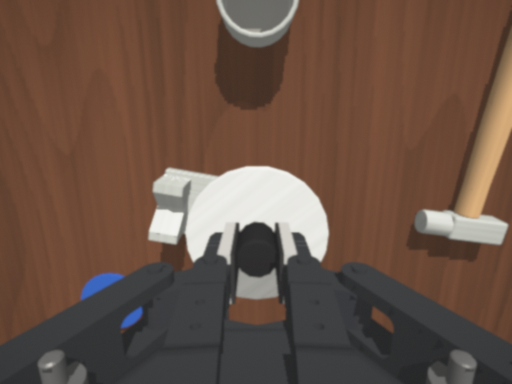

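The lid is held straight with the knob central at (257,248). The pot is only partly in view at (257,10), so I'll move on and take two views of it.

In the tool's units: 40 mm is 0.04, 75 mm is 0.075.

Request:
send_path(rows=[0,0,0,0.04,0,0,10,0,0,0,0.07,0,0,10,0,0,0,0.075,0,0,10,0,0,0,0.075,0,0,10,0,0,0,0.075,0,0,10])

```text
time: 4.62
tool_pos: [518.6, 206.0, 183.2]
tcp_rot: [-180.0, 0.0, 89.9]
ft_force: [-0.3, 0.6, -0.8]
finger_gap: 17.8
grip_force: 58.7
```

```bash
python3 -c "
from h import *
import pickle
pickle.dump(snap('wrist'),open('p1.pkl','wb'))"
```

Request:
send_path(rows=[0,0,0,0.03,0,0,10,0,0,0,0.04,0,0,10,0,0,0,0.04,0,0,10,0,0,0,0.04,0,0,10])

```text
time: 5.18
tool_pos: [518.5, 246.2, 183.2]
tcp_rot: [-180.0, 0.0, 90.0]
ft_force: [-1.0, 0.2, -0.7]
finger_gap: 17.7
grip_force: 58.7
```

```bash
python3 - <<'E'
from h import *
import pickle
p1=pickle.load(open('p1.pkl','rb'));p2=snap('wrist');pickle.dump(p2,open('p2.pkl','wb'))
print(r.sense()['tool_pos'],proj(p1,(518,287,45)),proj(p2,(518,287,45)))
k=lambda s,y:cv2.resize(s['pixels'][y:y+200,156:356],(400,400),interpolation=cv2.INTER_CUBIC)
cv2.imwrite('pics/p.png',np.hstack([k(p1,0),k(p2,60)]))
E
```

```text
[518.59236891 246.25761273 183.25066323] [254.85014983  88.69727655] [255.1853309  134.51859541]
```

View pics/p.png

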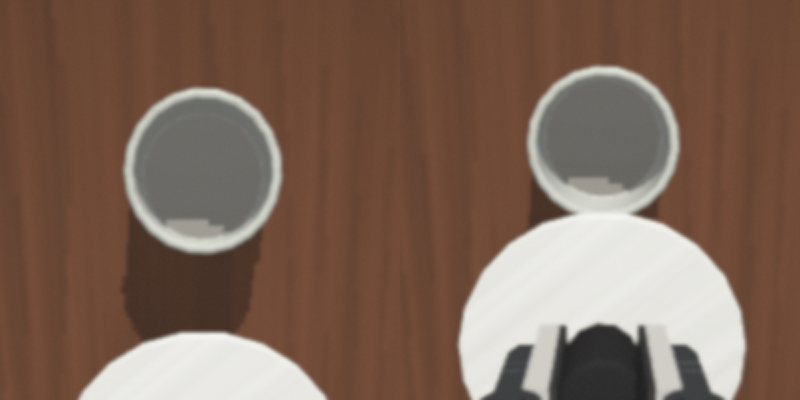

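Both views show the pot upright with the rim fully visible: rim centre at (203,170) in the left half and (603,141) in the right half.

```bash
python3 - <<'E'
from h import *
import pickle
p1=pickle.load(open('p1.pkl','rb'));p2=pickle.load(open('p2.pkl','rb'))
a=(156+203.5/2-.25,170.5/2-.25);e=hullell(p1,205,30,105,103,115,60);print(a,e)
b=(156+203.5/2-.25,60+141/2-.25)
# lid blocked from p2 by row limit
e2=hullell(p2,205,80,105,85,115,60);print(b,e2)
print(tri((p1,a),(p2,b)),tri((p1,e[0]),(p2,e2[0])))
for s,p in((p1,a),(p1,e[0]),(p2,b),(p2,e2[0])): print(onz(s,p,45))
# knob/flange in p2: flange x center & y
for z in (6,10): print('flange pred',proj(p2,(518.6,246.2,183.2-14.2+z)))
f=p2['pixels'][166:260,150:370]; e3=hullell(p2,170,172,185,130,150,40); print('lid ell',e3)
S=pickle.load(open('s0.pkl','rb'))['w2'];e4=hullell(S,170,150,180,160,150,40);print(e4,proj(S,(518.6,131.3,183.2-14.2+10)))
E
```

```text
(257.5, 85.0) (array([256.99835968,  84.71514893]), ((79.56633758544922, 83.37264251708984), 0.47062498331069946))
(257.5, 130.25) (array([257.18164062, 130.8250351 ]), ((76.59840393066406, 77.11026000976562), 11.164495468139648))
(array([520.3, 290.5,  39.5]), [0.1, 0.1]) (array([519.9, 290.4,  44.9]), [0.0, 0.0])
[520.4 290.1  45. ]
[519.9 290.4  45. ]
[520.1 290.9  45. ]
[519.9 290.4  45. ]
flange pred [255.49582533 232.80708934]
flange pred [255.47039213 235.88720341]
lid ell (array([256.52410889, 223.63723755]), ((108.90303039550781, 148.80165100097656), 90.40319061279297))
(array([244.16608429, 216.77389526]), ((111.51602935791016, 177.74063110351562), 102.84808349609375)) [255.50400107 235.76913939]
```

```bash
python3 - <<'E'
from h import *
import pickle
p2=pickle.load(open('p2.pkl','rb'))
g=p2['pixels'][150:180,257].astype(int).sum(1)
print(g)
for dy in(-3,-2,-1,0,1,2,3): print(dy,proj(p2,(519.2,246.2+dy+38,183.2-14.2+10)),end=' ')
row=p2['pixels'][215].astype(int).sum(1);print('\n',row[178:192],row[320:338])
print([proj(p2,(518.6+sx*38,246.2,179)) for sx in(-1,1)])
E
```

```text
[449 456 455 455 453 455 469 524 596 627 626 625 626 623 622 643 682 713
 720 713 704 701 704 704 704 702 702 699 697 694]
-3 [256.4548035  171.26103758] -2 [256.45033157 169.29829483] -1 [256.44584396 167.32866896] 0 [256.44134058 165.35212369] 1 [256.43682135 163.3686225 ] 2 [256.43228619 161.37812861] 3 [256.42773501 159.38060498] 
 [248 242 241 238 234 230 227 228 256 384 556 661 689 696] [685 683 683 682 667 597 440 297 236 225 228 229 238 240 242 246 246 249]
[array([183.79944561, 236.03565062]), array([327.14188503, 235.73875506])]
```

Pot rim is at (519.9, 290.4, 44.9) and the held lid at (519.2, 246.2). I'll shift +44 / +0.7, lower to just above the rim, then seat it.

Request:
send_path(rows=[0,0,0,0.03,0.0007,0,10,0,0,0,0.0442,0.0007,0.02,10,0,0,0,0.0442,0.0007,0.06,10,0,0,0,0.0442,0.0007,0.095,10,0,0,0,0.0442,0.0007,0.11,10,0,0,0,0.0442,0.0007,0.116,10,0,0,0,0.0442,0.0007,0.116,10])

```text
time: 6.1
tool_pos: [519.7, 291.3, 67.9]
tcp_rot: [180.0, -0.0, 90.0]
ft_force: [-0.2, 0.5, -0.1]
finger_gap: 17.7
grip_force: 58.7
```

Request:
send_path(rows=[0,0,0,0,0,0.003,10,0,0,0,0,0,0.006,10,0,0,0,0,0,0.009,10,0,0,0,0,0,0.012,10,0,0,0,0,0,0.0135,10,0,0,0,0,0,0.014,10,0,0,0,0,0,0.014,10])

```text
time: 6.98
tool_pos: [519.3, 291.2, 53.3]
tcp_rot: [180.0, -0.0, 90.0]
ft_force: [0.0, 0.8, -1.3]
finger_gap: 17.5
grip_force: 58.7
```

Request:
send_path(rows=[0,0,0,0,0,0.001,10,0,0,0,0,0,0.001,10,0,0,0,0,0,0.001,10])

```text
time: 7.35
tool_pos: [519.4, 291.3, 53.3]
tcp_rot: [180.0, -0.0, 90.0]
ft_force: [-4.2, -1.7, 7.6]
finger_gap: 17.8
grip_force: 59.5
```

Request:
send_path(rows=[0,0,0,0,0,0.001,10,0,0,0,0,0,0.001,10,0,0,0,0,0,0.001,10])

```text
time: 7.72
tool_pos: [519.4, 291.4, 53.2]
tcp_rot: [180.0, -0.0, 90.0]
ft_force: [-7.5, -3.6, 15.5]
finger_gap: 18.1
grip_force: 60.2
```

Contact at z = 53.2, exactly the seated height. Releasing and backing off to look.

In the tool's units: -1.5 mm is -0.0015.

Request:
send_path(rows=[0,0,0,0,0,-0.0015,10,0,0,0,0,0,-0.0015,40,0,0,0,0,0,-0.0015,45,0,0,0,0,0,-0.0015,45,0,0,0,0,0,-0.0015,45,0,0,0,0,0,-0.0015,45])

```text
time: 8.48
tool_pos: [519.2, 291.2, 52.7]
tcp_rot: [-180.0, 0.0, 90.0]
ft_force: [-0.5, -1.2, 0.1]
finger_gap: 44.9
grip_force: 0.0
```

Request:
send_path(rows=[0,0,0,0,0,-0.02,45,0,0,0,0,0,-0.06,45,0,0,0,-0.03,0,-0.11,45,0,0,0,-0.08,0,-0.13,60,0,0,0,-0.1,0,-0.13,85,0,0,0,-0.1,0,-0.13,85])

```text
time: 9.22
tool_pos: [519.3, 190.3, 183.2]
tcp_rot: [180.0, -0.0, 89.9]
ft_force: [-0.8, 0.5, 0.0]
finger_gap: 85.2
grip_force: 0.0
```

```bash
python3 - <<'E'
from h import *
import pickle
w=snap('wrist');a=snap('scene');b=snap('side')
pickle.dump((w,a,b),open('p3.pkl','wb'))
k=lambda s,X,n:(lambda p:cv2.resize(s['pixels'][max(p[1]-n,0):p[1]+n,p[0]-n:p[0]+n],(400,400),interpolation=cv2.INTER_CUBIC))(proj(s,X).astype(int))
X=(520,290,50)
cv2.imwrite('pics/lid.png',np.hstack([k(w,X,60),k(b,X,30)]))
print(r.sense()['tool_pos'],proj(b,X),proj(w,X))
eb=hullell(b,245,265,60,60,215);ew=hullell(w,205,5,110,140,150,45);print(eb,ew,proj(w,(519.9,290.4,49)))
E
```

```text
[518.57165426 191.96758822 181.91104952] [273.64206503 297.0740315 ] [256.07267782  65.56570328]
(array([273.3948555 , 304.83773041]), ((40.28257751464844, 43.30663299560547), 177.47178649902344)) (array([256.6414566,  62.6102562]), ((89.094970703125, 94.62979125976562), 178.98541259765625)) [255.95530974  65.21747241]
```

View pics/lid.png

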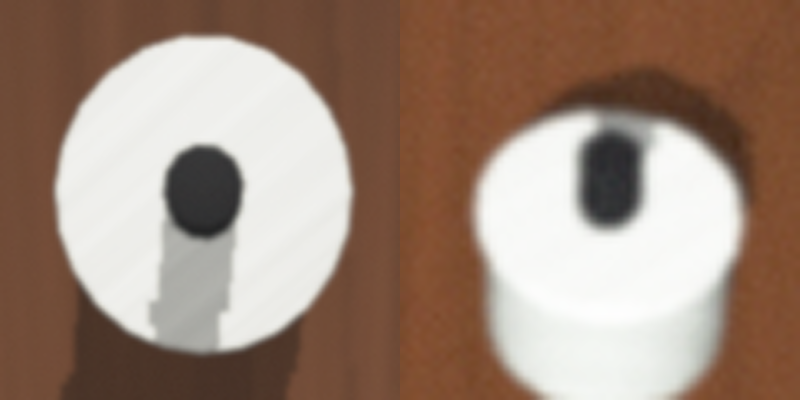

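The lid sits concentric and level on the pot (knob at (203,190) in the left half), and the side view shows a flat flange. Now over to the bar, turning the tool so the fingers straddle it.

In the tool's units: 25 mm is 0.025, 20 mm is 0.02, 70.5 degrees is 7.05.

Request:
send_path(rows=[0,0,0.9,-0.045,0.005,0,85,0,0,1.8,-0.105,0.01,0,85,0,0,2.7,-0.165,0.015,0,85,0,0,3.6,-0.225,0.02,0,85,0,0,4.5,-0.285,0.025,0,85,0,0,5.4,-0.345,0.03,0,85,0,0,6.3,-0.405,0.035,0,85,0,0,7.05,-0.45,0.041,0,85])

```text
time: 10.38
tool_pos: [560.4, -260.0, 181.6]
tcp_rot: [-179.9, 0.1, 19.2]
ft_force: [0.4, 0.9, 0.1]
finger_gap: 84.9
grip_force: 0.0
```

Request:
send_path(rows=[0,0,0,0,0,0,85,0,0,0,0,0,0,85,0,0,0,0,0,0,85])

```text
time: 10.75
tool_pos: [560.5, -257.1, 182.4]
tcp_rot: [-179.9, 0.0, 19.6]
ft_force: [0.1, 0.3, -0.6]
finger_gap: 85.1
grip_force: 0.0
```

```bash
python3 -c "
from h import *
import pickle
pickle.dump(snap('wrist'),open('b1.pkl','wb'))
print(r.sense()['tool_pos'])"
```

```text
[ 560.48767461 -257.1739125   182.59311604]
```

In the tool's units: 46 mm is 0.046, -16 mm is -0.016.

Request:
send_path(rows=[0,0,0,-0.01,0.03,0,85,0,0,0,-0.016,0.046,0,85,0,0,0,-0.016,0.046,0,85,0,0,0,-0.016,0.046,0,85])

```text
time: 11.3
tool_pos: [560.5, -306.7, 182.7]
tcp_rot: [-180.0, -0.0, 19.5]
ft_force: [0.3, 0.1, 0.2]
finger_gap: 84.8
grip_force: 0.0
```

```bash
python3 - <<'E'
from h import *
import pickle
b1=pickle.load(open('b1.pkl','rb'));b2=snap('wrist');pickle.dump(b2,open('b2.pkl','wb'))
print(r.sense()['tool_pos'])
o=[]
for s in(b1,b2):
    p=proj(s,(560,-306,40)).astype(int);x,y=max(p[0]-66,0),max(p[1]-95,0);print(p,x,y)
    o.append(cv2.resize(s['pixels'][y:y+200,x:x+133],(399,600),interpolation=cv2.INTER_CUBIC))
cv2.imwrite('pics/bar.png',np.hstack(o))
E
```

```text
[ 560.54418677 -306.58913727  182.73037514]
[303 193] 237 98
[256 177] 190 82
```

View pics/bar.png

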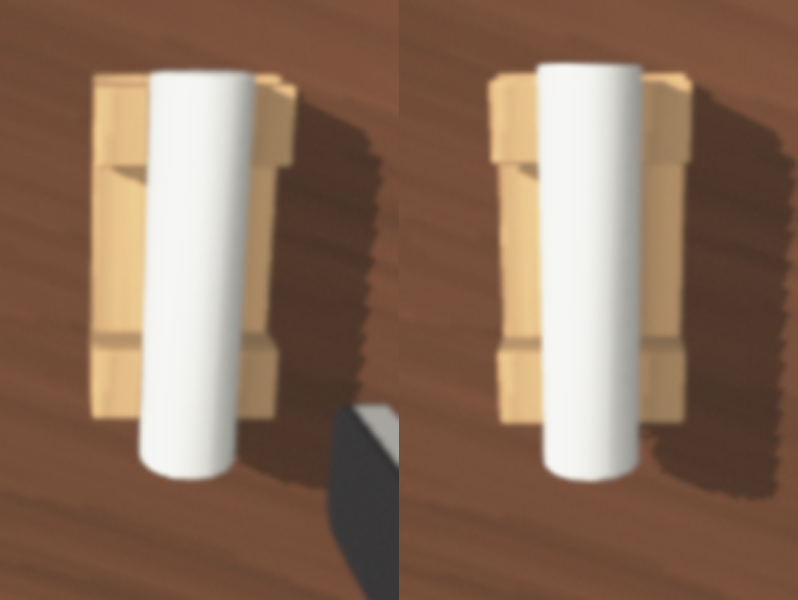

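The bar runs straight up and down the picture: in the right half its ends are at (590,64) and (590,481), between the fingers. I'll fit its axis from both views.

```bash
python3 - <<'E'
from h import *
import pickle
from scipy.optimize import least_squares
b1=pickle.load(open('b1.pkl','rb'));b2=pickle.load(open('b2.pkl','rb'))
f=lambda u,v,o:np.array([(u+.5)/3-.5+o[0],(v+.5)/3-.5+o[1]])
D=[(b1,(237,98),(201.5,70),(187.5,480)),(b2,(190,82),(190,64),(192,481))]
def res(q):
    t=np.radians(q[3]);ax=np.array([np.cos(t),np.sin(t),0]);c=np.array(q[:3]);o=[]
    for s,og,up,lo in D:
        for sg,p in((1,up),(-1,lo)):
            p=f(*p,og)
            a=proj(s,c+sg*60*ax);b=proj(s,c+sg*65*ax)   # axis line for lateral
            d=(b-a)/np.linalg.norm(b-a);n=np.array([-d[1],d[0]])
            e=proj(s,c+sg*65*ax+[0,0,16])
            o+=[n@(p-a),d@(p-e)]
    return np.array(o)
s=least_squares(res,[560,-306,40,19.5]);q=s.x;print(q.round(2),res(q).round(2))
k=least_squares(lambda w:res([w[0],w[1],40,w[2]]),[560,-306,19.5]);print('z=40',k.x.round(2),k.fun.round(2))
t=r.sense()['tool_pos'];yw=np.radians(19.5);T=np.array([[np.cos(yw),np.sin(yw)],[np.sin(yw),-np.cos(yw)]])
print('tool dx,dy',T@(q[:2]-t[:2]))
# rest check from b2: near/far rest edges (top z=30)
for u,v in((490-399,80),(690-399,80),(498-399,420),(684-399,420)): print(onz(b2,f(u,v,(190,82)),24))
E
```

```text
[ 564.13 -301.8    42.8    19.69] [-0.24  0.9  -0.28  0.13  0.18 -0.78  0.25 -0.01]
z=40 [ 563.66 -302.17   19.68] [ 0.    1.4  -0.51  0.98 -0.07 -0.06  0.46  0.71]
tool dx,dy [ 4.97635928 -3.31727067]
[ 609.6 -251.4   24. ]
[ 631.1 -312.4   24. ]
[ 498.5 -289.6   24. ]
[ 520.6 -352.3   24. ]
```

Bar: (563.7, -302.2), yaw 19.7°, height consistent with 40, and centred on the rest's corners. Descending and gripping.

In the tool's units: 163 mm is 0.163, 157 mm is 0.157, -0.2 degrees is -0.02.

Request:
send_path(rows=[0,0,-0.02,0.0045,-0.0031,0.03,80,0,0,-0.02,0.0045,-0.0031,0.08,80,0,0,-0.02,0.0045,-0.0031,0.12,80,0,0,-0.02,0.0045,-0.0031,0.145,80,0,0,-0.02,0.0045,-0.0031,0.157,80,0,0,-0.02,0.0045,-0.0031,0.163,80,0,0,-0.02,0.0045,-0.0031,0.163,80,0,0,-0.02,0.0045,-0.0031,0.163,80], force=60)

```text
time: 12.35
tool_pos: [564.6, -303.6, 21.3]
tcp_rot: [179.9, -0.1, 19.7]
ft_force: [-1.1, 0.1, 0.5]
finger_gap: 80.1
grip_force: 0.0
```

Request:
send_path(rows=[0,0,0,0,0,0,20,0,0,0,0,0,0,20,0,0,0,0,0,0,20,0,0,0,0,0,0,20,0,0,0,0,0,0,20,0,0,0,0,0,0,20,0,0,0,0,0,0,20,0,0,0,0,0,0,20])

```text
time: 13.35
tool_pos: [563.9, -303.4, 20.3]
tcp_rot: [180.0, -0.0, 19.7]
ft_force: [-1.2, -1.9, 5.4]
finger_gap: 30.9
grip_force: 59.7
```

In the tool's units: -10 mm is -0.01, -130 mm is -0.13.

Request:
send_path(rows=[0,0,0,0,0,0,20,0,0,0,0,0,0,20,0,0,0,0,0,-0.01,20,0,0,0,0,0,-0.04,20,0,0,0,0,0,-0.08,20,0,0,0,0,0,-0.115,20,0,0,0,0,0,-0.13,20,0,0,0,0,0,-0.13,20], force=100)

```text
time: 14.35
tool_pos: [564.0, -303.2, 150.3]
tcp_rot: [179.9, -0.0, 19.7]
ft_force: [-0.9, -0.5, -3.6]
finger_gap: 29.7
grip_force: 99.1
```

Request:
send_path(rows=[0,0,0.3,0.004,-0.035,0,20,0,0,0.8,0.011,-0.09,0,20,0,0,1.3,0.018,-0.15,0,20,0,0,1.8,0.024,-0.21,0,20,0,0,2.3,0.03,-0.27,0,20,0,0,2.7,0.037,-0.33,0,20,0,0,3,0.042,-0.38,0,20,0,0,3,0.0446,-0.3992,0,20])

```text
time: 15.35
tool_pos: [468.6, 90.3, 147.3]
tcp_rot: [180.0, 0.2, -10.2]
ft_force: [-0.1, -0.4, -3.4]
finger_gap: 29.7
grip_force: 99.5
```

Request:
send_path(rows=[0,0,0,0,0,0,20,0,0,0,0,0,0,20,0,0,0,0,0,0,20,0,0,0,0,0,0,20])

```text
time: 15.85
tool_pos: [471.2, 87.0, 149.6]
tcp_rot: [180.0, 0.0, -10.4]
ft_force: [-0.1, 1.0, -3.4]
finger_gap: 29.5
grip_force: 99.5
```

Request:
send_path(rows=[0,0,0,0,0.0005,0.03,20,0,0,0,0,0.0005,0.07,20,0,0,0,0,0.0005,0.095,20,0,0,0,0,0.0005,0.108,20,0,0,0,0,0.0005,0.112,20,0,0,0,0,0.0005,0.112,20,0,0,0,0,0.0005,0.112,20])

```text
time: 16.73
tool_pos: [472.1, 87.4, 39.0]
tcp_rot: [-180.0, -0.1, -10.3]
ft_force: [0.1, 0.3, -2.7]
finger_gap: 29.7
grip_force: 99.6
```

```bash
python3 - <<'E'
from h import *
w,a,b=snap('wrist'),snap('scene'),snap('side')
import pickle;pickle.dump((w,a,b),open('v.pkl','wb'))
st=r.sense();T=st['tool_pos'];print(T,st['ft_force'])
def k(s,X,n,dot=True):
    p=proj(s,X).astype(int);im=s['pixels'].copy();f=800/2/(2*n)
    x0,y0=max(p[0]-n,0),max(p[1]-n*3//4,0)
    c=cv2.resize(im[y0:y0+n*3//2,x0:x0+2*n],(400,300),interpolation=cv2.INTER_CUBIC)
    print((x0,y0),f);return c
o=[k(a,(471,87,40),36),k(b,(471,87,40),44),k(w,(471,87,40),110)]
m=np.zeros((600,800,3),np.uint8);m[:300,:400]=o[0];m[:300,400:]=o[1];m[300:,:400]=o[2];m[300:,400:]=k(w,(530,76,40),50)
cv2.imwrite('pics/v.png',m)
E
```

```text
[471.65893096  87.3952435   38.6034514 ] [ 0.64345294  0.22591109 -3.59484078]
(np.int64(258), np.int64(146)) 5.555555555555555
(np.int64(251), np.int64(201)) 4.545454545454546
(np.int64(148), np.int64(160)) 1.8181818181818181
(np.int64(209), np.int64(86)) 4.0
```

View pics/v.png

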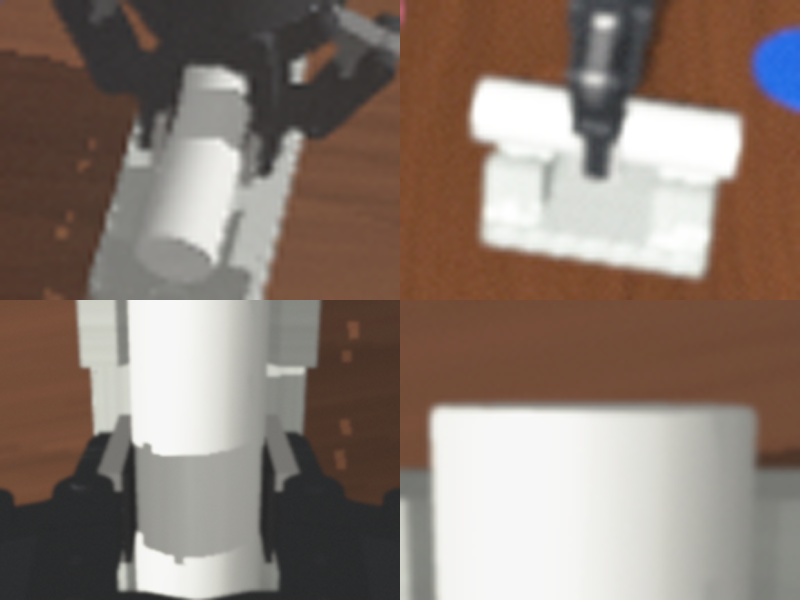

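The bar hangs just inside the groove. Sideways it is centred to within 0.5 mm of the saddles. I'll check the lengthwise overhang numerically.

```bash
python3 - <<'E'
from h import *
import pickle
w,a,b=pickle.load(open('v.pkl','rb'))
t=np.radians(-10.3);ax=np.array([np.cos(t),np.sin(t)]);c=np.array([471.3,87.5])
S=lambda X:round(float((np.array(X[:2])-c)@ax),1)
axz=38.8+19.7
# wrist +x end
print('bar +end s', S(onz(w,(209+195/4,86+106/4),axz+16)),S(onz(w,(209+195/4,86+106/4),axz)),'saddle +end', S(onz(w,(209+10/4,86+168/4),48)),S(onz(w,(209+385/4,86+168/4),48)))
# side: bar top-line ends on near silhouette; end extremes at axis-ish height
g=lambda u,v:(251+(u-400)/4.545,201+v/4.545)
# left end in picture = +x
print('side bar', S(onz(b,g(476,108),axz)),S(onz(b,g(740,145),axz)))
# base bottom corners z=0 near edge (y=+35 of block?)
print('side base',S(onz(b,g(482,241),0)),S(onz(b,g(704,276),0)))
# scene near end face centre
h=lambda u,v:(258+u/5.555,146+v/5.555)
print('scene bar +end', S(onz(a,h(179,258),axz)))
E
```

```text
bar +end s 65.5 65.1 saddle +end 58.4 58.4
side bar 65.0 -68.5
side base 53.7 -59.4
scene bar +end 66.0
```

Relative to the block the bar is centred to under 1 mm: 65.3 against about 56.4 at the block end, and the side view agrees. Lowering onto the flanks and watching the force.

The rows are not in the units I measure in: shifts go in m and turns go in units of 10 degrees. I convert before sending: 8 mm is 0.008, 3 mm is 0.003.

Request:
send_path(rows=[0,0,0,0,0,0.003,20,0,0,0,0,0,0.005,20,0,0,0,0,0,0.0065,20,0,0,0,0,0,0.0075,20,0,0,0,0,0,0.008,20,0,0,0,0,0,0.008,20,0,0,0,0,0,0.008,20])

```text
time: 17.75
tool_pos: [471.1, 87.5, 30.4]
tcp_rot: [-180.0, -0.0, -10.3]
ft_force: [-4.5, 1.4, 5.1]
finger_gap: 29.6
grip_force: 100.5
```

Request:
send_path(rows=[0,0,0,0,0,0.0005,20,0,0,0,0,0,0.0005,20,0,0,0,0,0,0.0005,20,0,0,0,0,0,0.0005,20])

```text
time: 18.25
tool_pos: [471.1, 87.5, 30.4]
tcp_rot: [-180.0, 0.0, -10.3]
ft_force: [-7.0, 0.7, 10.3]
finger_gap: 29.7
grip_force: 100.9
```

Request:
send_path(rows=[0,0,0,-0.0004,0,0.0004,20,0,0,0,-0.0007,0,0.0008,20,0,0,0,-0.0007,0,0.0008,20,0,0,0,-0.0007,0,0.0008,20,0,0,0,-0.0007,0,0.0008,20])

```text
time: 18.88
tool_pos: [471.2, 87.5, 30.3]
tcp_rot: [-180.0, -0.1, -10.3]
ft_force: [-7.7, -0.7, 14.9]
finger_gap: 29.5
grip_force: 101.3
```

Request:
send_path(rows=[0,0,0,-0.0004,0,0.0003,20,0,0,0,-0.0006,0,0.0006,20,0,0,0,-0.0006,0,0.0006,20,0,0,0,-0.0006,0,0.0006,20,0,0,0,-0.0006,0,0.0006,20,0,0,0,-0.0006,0,0.0006,20])

```text
time: 19.62
tool_pos: [471.2, 87.5, 30.3]
tcp_rot: [-180.0, -0.1, -10.3]
ft_force: [-8.9, -0.7, 18.9]
finger_gap: 29.6
grip_force: 101.6
```

```bash
python3 -c "
from h import *
print({k:np.round(v,2) for k,v in r.sense().items() if k in('ft_force','wrist_torque','tool_pos','tcp_rot')})
b=snap('side');w,a,b0=__import__('pickle').load(open('v.pkl','rb'))
print({k:np.round(v,2) for k,v in r.sense().items() if k in('ft_force','wrist_torque')})"
```

```text
{'tool_pos': array([471.2 ,  87.55,  30.31]), 'tcp_rot': array([-1.7998e+02, -1.4000e-01, -1.0290e+01]), 'ft_force': array([-8.85, -0.75, 18.95]), 'wrist_torque': array([-0.25,  1.27,  0.07])}
{'ft_force': array([-8.09, -1.33, 18.82]), 'wrist_torque': array([-0.23,  1.31,  0.08])}
```

The push is steady at 19 N with the bar at the seated height (TCP 30.3, so axis at 50). Handing in.

```bash
python3 -c "
from h import *
print(workorder.hand_in())"
```

```text
the job is handed in; nothing more can be done
None
```

The lid is seated level on the pot and released, and the bar lies centred (within about 1 mm) in the V-block groove, still gripped and pressed at about 19 N; I handed the job in at about 20 s, with no verdict shown.

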